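# Close the leather press with its handwheel

## Task

A leather piece with its yellow paper pattern lies in one of the two small screw presses, sticking out at front and back. Close that press: crank its handwheel clockwise (seen from above), less than one full turn, until its upright black knob stands in line with the flat dark steel pointer on the front of the press. Leave the handwheel of the empty press as it is.

Things in the scene. Friction and masses are not known exactly. Their poses are not given: they have to be found in the camera images.
- work_wheel (a joint): handwheel of the press that holds the leather and the yellow pattern; level wheel, 136 mm across its rim, turning about an upright axis; rad, grows clockwise seen from above; between hard stops at 0 (open) and 5.4; at 4.6 the knob is exactly in line with the pointer and the platen just meets the leather. Starts between 0.2 and 2.0. Turning it takes about 0.25 N m (some 4 N at the knob), and it stays where it is left.
- work_knob (a point): the crank knob of that handwheel: an upright black round plastic grip, 24 mm thick and 55 mm tall, standing on the rim 60 mm from the wheel's axis; it spins freely about its own upright axis, so a gripper can carry it round the circle without turning. The point lies on the knob's axis, 20 mm below its top end and 42 mm above the middle plane of the wheel. Nothing on the press is higher than 16 mm above the wheel's middle plane except the knob.
- work_hub (a point): centre of that handwheel, on its upright axis, in the middle plane of the wheel (170 mm above the table); does not turn with the wheel. Its x axis points level from the front of the press to the back, its z axis up. The flat dark steel pointer lies on the -x side, its tip 119 mm from the axis, at the height of the rim, just outside it. The rim bar is 16 mm thick.
- spare_knob (a point): the same point on the crank knob of the other press, which is alike but empty; this knob must stay where it is.

How it is judged:
At the end, for the whole second after the job is handed in: The handwheel of the press with the leather rests within 0.21 rad (12 degrees) of 4.6, its knob in line with the pointer (value of joint work_wheel between 4.39 and 4.81 rad and velocity of joint work_wheel between -0.05 and 0.05 rad/s); the robot touches nothing.
It fails at once if the knob of the empty press is moved more than 15 mm (distance of spare_knob from where it was at the start of the episode above 0.015 m).
It also fails if it takes over 38 s, if anything falls off the work surface, if the arm or the gripper's body presses on something with over 40 N, if the wrist force passes 120 N, or if a joint passes its speed limit or range.

## Robot

A 7-joint arm with a two-finger parallel gripper is mounted at the origin on the work surface. World frame = base frame: x ahead of the robot, y to its left, z up, the work surface at z = 0. Lengths are in m, angles in rad, forces in N, time in s.
With the tool pointing down it reaches from about 0.4 to 0.85 m from the base axis. Payload 4.5 kg.
Tool frame: the origin (TCP) lies on the centre line of the jaws, within the pads' length; the fingertips stand 11 mm ahead of it and the grasp point (between the pads) lies 8 mm behind it; z points along the fingers, y is the line along which they close (so a half turn about z gives the same grasp; the last joint's range is limited). The gripper opens to 88 mm and grips with 3 to 60 N. Pads are 18 mm wide; open, the fingers measure 123 mm over their backs; the gripper's body (75 mm by 187 mm) begins 45 mm behind the grasp point.
Start: joints at [-1.282, 0.689, -0.195, 1.565, 0.157, 0.902, -0.215], TCP at [0.158, 0.605, 0.25] pointing down, gripper open.
Joint ranges: [-3.01, 3.01], [-0.46, 2.08], [-1.47, 1.51], [0.13, 2.56], [-1, 4.14], [0.04, 2.09], [-2.66, 2.66]. Speed limits (rad/s): [2.57, 2.57, 3.14, 3.14, 3.14, 3.14, 3.14].

## Interface

Orientations are given as a unit quaternion [x, y, z, w].
In Python, from plant import * gives the robot as it stands. The module is installed in compiled form; this text tells all that it offers.
- The arm moves only by the tool send_rows, never from a script. Its argument "motion" is a list of rows, each an object of numbers: "x", "y", "z": the shift along the tool's x, y, z in cm; "rx", "ry", "rz": the turn, a rotation vector about the tool's x, y, z in rad; "jaw": the finger opening in cm, from 0 to 8.81. In form: [{"x": .., "y": .., "z": .., "rx": .., "ry": .., "rz": .., "jaw": ..}, ...]. A call has exactly 5 rows; each row shifts and turns the commanded pose from where the row before left it, along the tool's axes as they then stand; what a row does not reach is not made up. A row lasts 1/10 s, in which the tool goes at most 50 mm and 8.59 degrees, less where a joint would pass 70% of its speed; a pose out of reach is approached as far as the arm can. A call is refused whole if a number of a shift passes 5 or a number of a turn 0.15, either way. A call with a gripper value outside its range is refused whole. The fingers move at their own pace and stop on an object; "grip_force" is the grip in N (left out, the last holds). Time passes only in rows, so rows that do not move let the fingers close, or fill a call up. It gives the time, the measured TCP pose, the force, the opening and the grip force at its end, in the units of the state.
- get_state(): the state, without advancing time (a new reading comes with each control period).
- snapshot(name): name is "scene" or "top" or "wrist"; returns a dict with "img" (480x640x3 uint8, red, green, blue), "vertical_fov" (degrees; the focal length in pixels is half the picture's height over the tangent of half this angle, whatever the lens; pixels are square), "cx", "cy" (the principal point, pixels), "extrinsics" (4x4, takes a point from camera to world coordinates). Camera axes: x right, y up, looking along -z (the intrinsics and any distortion apply to the point x, -y, -z); pixel columns grow to the right and rows downward; lengths in m; the calibration is good to about 2 mm. A picture is of the moment at which its call begins. There is no depth.
- finish_job(): hands the job in; it is judged then, once.
The state is a dict: "clock": time; "q": joint angles; "qd": joint speeds; "joint_torque": joint torques, N m; "tool_pos": TCP position; "eef_rot": TCP orientation; "contact_force": force on the tool from outside, world axes, zero at the start; "moment": the same for the moment, N m; "opening": opening from 0.0 (shut) to 1.0 (fully open); "finger_force": force on a finger pad.
Only numpy, scipy, OpenCV 4.12 (cv2) and the standard library are available. Lean on these libraries where they do the work, as an engineer would, in place of code of your own. Each camera call takes 0.05 s, during which the arm holds its last target. There are 200 camera calls.

## Working session

There is one attempt and no reset: what is moved stays moved. The work goes in short steps, Python scripts to look and compute and a tool call to move; the robot and the scene stay as the last step left them, time stands still between calls to the robot, and variables do not carry over. Pictures are saved under pics/ and viewed, at most 10 in all, crops included, and the job is handed in when it is done.

Besides the shell and the picture viewer there is one more tool, called after "Request:" as name(argument=value, ...) on one line, values as JSON. send_rows: Moves the arm, as the interface text tells. Its arguments: {"type":"object","properties":{"motion":{"type":"array"},"grip_force":{"type":"number"}},"required":["motion"]}

```bash
mkdir -p pics
python3 - <<'E'
from plant import *
import cv2,numpy as np
s=get_state();print(s['tool_pos'],s['eef_rot'],s['clock'],s['opening'])
for n in("scene","top"):
    d=snapshot(n);cv2.imwrite(f'pics/{n}0.png',d['img'][:,:,::-1]);print(n,d['vertical_fov'],d['cx'],d['cy'],np.round(d['extrinsics'],4).tolist(),[k for k in d])
E
```

```text
[0.15743722 0.60421018 0.24891118] [ 1.27012564e-01  9.91900680e-01 -9.20834646e-04 -3.09070451e-05] 0.0 1.0019719805158926
scene 53.040429326053044 319.04644362781727 237.1043367871381 [[-0.7479, -0.4903, 0.4474, 0.9286], [0.6636, -0.54, 0.5177, 0.4651], [-0.0122, 0.6841, 0.7293, 0.869], [0.0, 0.0, 0.0, 1.0]] ['img', 'vertical_fov', 'cx', 'cy', 'extrinsics']
top 50.28466725334286 319.7699049639195 236.27289831688805 [[-0.01, 0.9975, -0.0697, 0.4429], [-0.9999, -0.0095, 0.0066, 0.0413], [0.0059, 0.0698, 0.9975, 1.201], [0.0, 0.0, 0.0, 1.0]] ['img', 'vertical_fov', 'cx', 'cy', 'extrinsics']
```

View pics/top0.png

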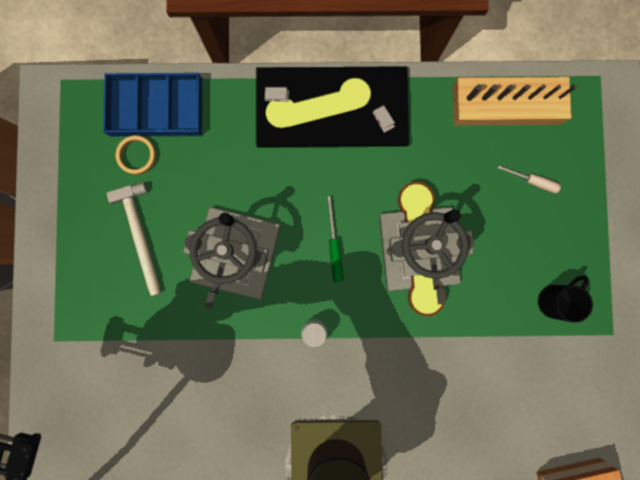

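View pics/scene0.png

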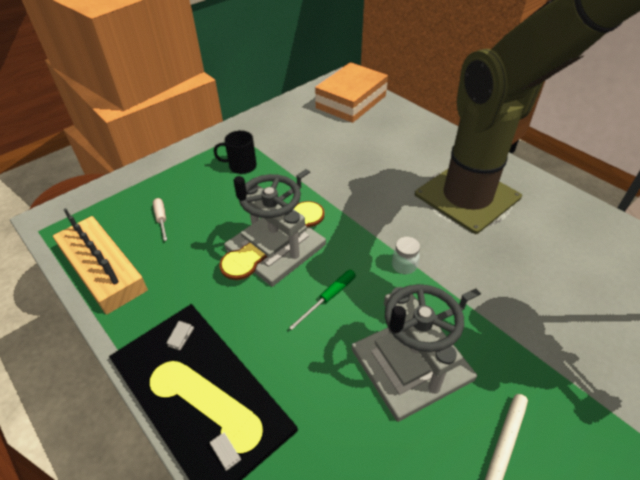

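The press with the leather is the right one in the top view: hub near (436,245), knob near (452,215) and pointer near (440,297). In the scene view its hub is near (269,196) and its knob near (240,190). I'll enlarge both views.

Run:
```python
import cv2,numpy as np
a=cv2.imread('pics/top0.png')[190:310,380:480];b=cv2.imread('pics/scene0.png')[160:260,220:320]
a=cv2.resize(a,None,fx=4,fy=4,interpolation=cv2.INTER_CUBIC);b=cv2.resize(b,None,fx=4,fy=4,interpolation=cv2.INTER_CUBIC)
o=np.zeros((480,800,3),np.uint8);o[:480,:400]=a;o[:400,400:]=b;cv2.imwrite('pics/crop.png',o)
```

```text
(no output)
```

View pics/crop.png

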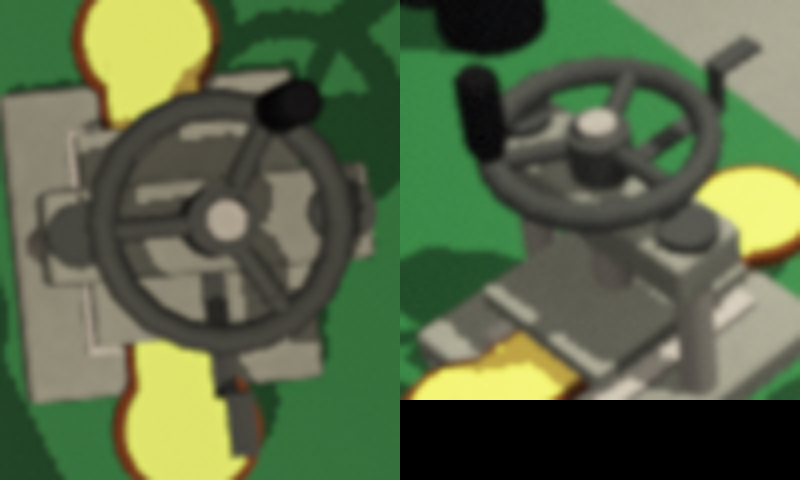

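```bash
cat > h.py <<'E'
import numpy as np,cv2
from plant import *
def ray(d,u,v):
    f=240/np.tan(np.radians(d['vertical_fov'])/2);E=d['extrinsics']
    r=E[:3,:3]@np.array([(u-d['cx'])/f,-(v-d['cy'])/f,-1]);return E[:3,3],r
def atz(d,u,v,z):
    o,r=ray(d,u,v);return o+r*(z-o[2])/r[2]
def proj(d,p):
    f=240/np.tan(np.radians(d['vertical_fov'])/2);E=d['extrinsics']
    c=E[:3,:3].T@(np.array(p)-E[:3,3]);return np.array([d['cx']-f*c[0]/c[2],d['cy']+f*c[1]/c[2]])
E
python3 - <<'E'
from h import *
t=snapshot('top');s=snapshot('scene')
H=atz(t,434.9,244.9,.17);K=atz(t,455.1,215.4,.230);P=atz(t,440.4,303.4,.17);K2=atz(s,238.7,177.5,.23)
Hs=atz(s,269.9,195.4,.17)
print(H,Hs,K,K2,P)
print('rim',atz(t,402.1,244.9,.17)-atz(t,467.6,244.9,.17))
print('r',np.linalg.norm((K-H)[:2]),'ptr',np.linalg.norm((P-H)[:2]))
a=lambda v:np.arctan2(v[1],v[0]);print(a(K-H),a(P-H),'cw angle to pointer',(a(K-H)-a(P-H))%(2*np.pi))
E
```

```text
[ 0.49527716 -0.19803844  0.17      ] [ 0.49642662 -0.1958113   0.17      ] [ 0.54831942 -0.22423197  0.23      ] [ 0.54748805 -0.2265785   0.23      ] [ 0.37772485 -0.20606601  0.17      ]
rim [0.001278   0.13257482 0.        ]
r 0.05915726762206084 ptr 0.1178260940397221
-0.45869445994355645 -3.073409176942378 cw angle to pointer 2.6147147169988214
```

Request:
send_rows(motion=[{"z": -2.5},{"z": -2.5},{"x": -3,"y": -1.1},{"x": -3.7,"y": -1.4},{"x": -3.7,"y": -1.4}], grip_force=30)

```text
schema error: expected keys x, y, z, rx, ry, rz, jaw
```

Request:
send_rows(motion=[{"x": -3.7,"y": -1.4},{"x": -3.7,"y": -1.4},{"x": -3.7,"y": -1.4},{"x": -3.7,"y": -1.4},{"x": -3.7,"y": -1.4}])

```text
schema error: expected keys x, y, z, rx, ry, rz, jaw
```

Request:
send_rows(motion=[{"x": 0,"y": 0,"z": -2.5,"rx": 0,"ry": 0,"rz": 0,"jaw": 8.8},{"x": 0,"y": 0,"z": -2.5,"rx": 0,"ry": 0,"rz": 0,"jaw": 8.8},{"x": -3,"y": -1.1,"z": 0,"rx": 0,"ry": 0,"rz": 0,"jaw": 8.8},{"x": -3.7,"y": -1.4,"z": 0,"rx": 0,"ry": 0,"rz": 0,"jaw": 8.8},{"x": -3.7,"y": -1.4,"z": 0,"rx": 0,"ry": 0,"rz": 0,"jaw": 8.8}], grip_force=30)

```text
clock: 0.7
tool_pos: [0.2489, 0.5402, 0.2997]
eef_rot: [0.126, 0.992, 0.0, 0.0]
contact_force: [0.4, 0.3, 0.3]
opening: 0.999
finger_force: 0.0
```

Request:
send_rows(motion=[{"x": -3.7,"y": -1.4,"z": 0,"rx": 0,"ry": 0,"rz": 0,"jaw": 8.8},{"x": -3.7,"y": -1.4,"z": 0,"rx": 0,"ry": 0,"rz": 0,"jaw": 8.8},{"x": -3.7,"y": -1.4,"z": 0,"rx": 0,"ry": 0,"rz": 0,"jaw": 8.8},{"x": -3.7,"y": -1.4,"z": 0,"rx": 0,"ry": 0,"rz": 0,"jaw": 8.8},{"x": -3.7,"y": -1.4,"z": 0,"rx": 0,"ry": 0,"rz": 0,"jaw": 8.8}])

```text
clock: 1.2
tool_pos: [0.4108, 0.4253, 0.2996]
eef_rot: [0.127, 0.992, -0.0, -0.0]
contact_force: [-0.2, 0.7, -0.2]
opening: 1.0
finger_force: 0.0
```

Request:
send_rows(motion=[{"x": -1.85,"y": -3.7,"z": 0,"rx": 0,"ry": 0,"rz": 0,"jaw": 8.8},{"x": -1.85,"y": -3.7,"z": 0,"rx": 0,"ry": 0,"rz": 0,"jaw": 8.8},{"x": -1.85,"y": -3.7,"z": 0,"rx": 0,"ry": 0,"rz": 0,"jaw": 8.8},{"x": -1.85,"y": -3.7,"z": 0,"rx": 0,"ry": 0,"rz": 0,"jaw": 8.8},{"x": -1.85,"y": -3.7,"z": 0,"rx": 0,"ry": 0,"rz": 0,"jaw": 8.8}])

```text
clock: 1.7
tool_pos: [0.4527, 0.2225, 0.2997]
eef_rot: [0.127, 0.992, -0.0, 0.0]
contact_force: [0.3, 0.0, -0.5]
opening: 0.999
finger_force: 0.0
```

Request:
send_rows(motion=[{"x": -1.85,"y": -3.7,"z": 0,"rx": 0,"ry": 0,"rz": 0,"jaw": 8.8},{"x": -1.85,"y": -3.7,"z": 0,"rx": 0,"ry": 0,"rz": 0,"jaw": 8.8},{"x": -1.85,"y": -3.7,"z": 0,"rx": 0,"ry": 0,"rz": 0,"jaw": 8.8},{"x": -1.85,"y": -3.7,"z": 0,"rx": 0,"ry": 0,"rz": 0,"jaw": 8.8},{"x": -1.85,"y": -3.7,"z": 0,"rx": 0,"ry": 0,"rz": 0,"jaw": 8.8}])

```text
clock: 2.2
tool_pos: [0.4956, 0.0201, 0.2997]
eef_rot: [0.127, 0.992, 0.0, 0.0]
contact_force: [1.5, -0.2, 0.0]
opening: 1.0
finger_force: 0.0
```

Request:
send_rows(motion=[{"x": -1.85,"y": -3.7,"z": 0,"rx": 0,"ry": 0,"rz": 0,"jaw": 8.8},{"x": -1.85,"y": -3.7,"z": 0,"rx": 0,"ry": 0,"rz": 0,"jaw": 8.8},{"x": -1.85,"y": -3.7,"z": 0,"rx": 0,"ry": 0,"rz": 0,"jaw": 8.8},{"x": -1.85,"y": -3.7,"z": 0,"rx": 0,"ry": 0,"rz": 0,"jaw": 8.8},{"x": 0,"y": 0,"z": 0,"rx": 0,"ry": 0,"rz": 0,"jaw": 8.8}])

```text
clock: 2.7
tool_pos: [0.5297, -0.1477, 0.2992]
eef_rot: [0.132, 0.991, -0.002, 0.0]
contact_force: [0.3, 0.2, 0.1]
opening: 0.997
finger_force: 0.0
```

Run:
```python
from h import *
d=snapshot('wrist');cv2.imwrite('pics/w1.png',d['img'][:,:,::-1]);s=get_state();print(s['tool_pos'],s['eef_rot'],s['q'])
for n,p in dict(hub=[.4955,-.197,.17],ktop=[.548,-.225,.232],ptr=[.3777,-.206,.17]).items():print(n,proj(d,p))
```

```text
[ 0.52953153 -0.14360158  0.2992286 ] [ 1.30241045e-01  9.91482124e-01 -6.63870505e-04 -1.64457608e-04] [ 0.31741243  0.52932433 -0.22122773  1.73388571  0.14425852  0.89451098
  1.34452837]
hub [242.48646267 193.77506756]
ktop [203.63757302 312.26119113]
ptr [167.69624256  14.95130348]
```

View pics/w1.png

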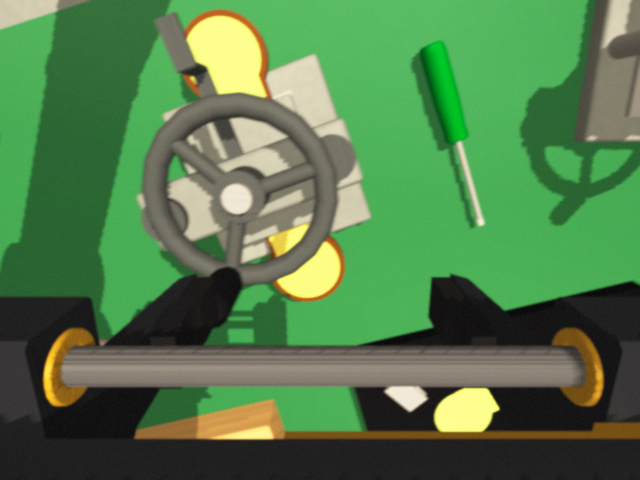

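The wrist view confirms the estimates: hub at (238,194), pointer tip at (168,18), and the knob leaning behind the left finger at about (215,290). Each is within about 3 mm of its prediction. Next I'll move over the knob and descend.

Request:
send_rows(motion=[{"x": -1.9,"y": -3.8,"z": 0,"rx": 0,"ry": 0,"rz": 0,"jaw": 8.8},{"x": -1.3,"y": -2.6,"z": 0,"rx": 0,"ry": 0,"rz": 0,"jaw": 8.8},{"x": -0.6,"y": -1.3,"z": 0,"rx": 0,"ry": 0,"rz": 0,"jaw": 8.8},{"x": 0,"y": 0,"z": 0,"rx": 0,"ry": 0,"rz": 0,"jaw": 8.8},{"x": 0,"y": 0,"z": 0,"rx": 0,"ry": 0,"rz": 0,"jaw": 8.8}])

```text
clock: 3.25
tool_pos: [0.5472, -0.2216, 0.2995]
eef_rot: [0.126, 0.992, 0.001, -0.0]
contact_force: [-0.0, 0.6, 0.1]
opening: 0.993
finger_force: 0.0
```

Run:
```python
from h import *
d=snapshot('wrist');cv2.imwrite('pics/w2.png',d['img'][:,:,::-1]);s=get_state();print(s['tool_pos'],s['eef_rot'])
for n,p in dict(hub=[.4955,-.197,.17],ktop=[.548,-.225,.232],kbase=[.548,-.225,.178]).items():print(n,proj(d,p))
```

```text
[ 0.54723185 -0.22130151  0.29966285] [ 1.25516087e-01  9.92091029e-01  1.00886712e-03 -2.91095840e-04]
hub [339.29965654 140.92489671]
ktop [317.57344547 253.72881792]
kbase [318.49670557 227.40658053]
```

View pics/w2.png

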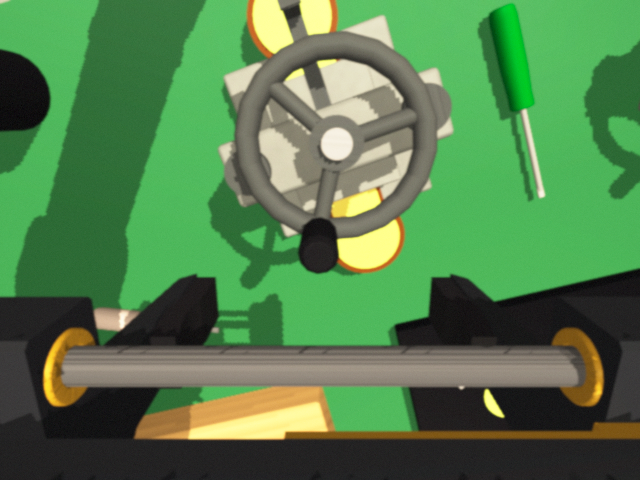

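The knob top is at (319,253) against a predicted (318,254), midway between the fingers. I'll descend and close.

Request:
send_rows(motion=[{"x": -0.1,"y": -0.3,"z": 2.5,"rx": 0,"ry": 0,"rz": 0,"jaw": 8.8},{"x": 0,"y": 0,"z": 2.5,"rx": 0,"ry": 0,"rz": 0,"jaw": 8.8},{"x": 0,"y": 0,"z": 2.2,"rx": 0,"ry": 0,"rz": 0,"jaw": 8.8},{"x": 0,"y": 0,"z": 2.0,"rx": 0,"ry": 0,"rz": 0,"jaw": 8.8},{"x": 0,"y": 0,"z": 0,"rx": 0,"ry": 0,"rz": 0,"jaw": 8.8}])

```text
clock: 3.8
tool_pos: [0.5458, -0.2244, 0.2055]
eef_rot: [0.126, 0.992, 0.001, -0.003]
contact_force: [-0.3, -0.2, 0.1]
opening: 0.998
finger_force: 0.0
```

Request:
send_rows(motion=[{"x": 0,"y": 0,"z": 0,"rx": 0,"ry": 0,"rz": 0,"jaw": 1.5},{"x": 0,"y": 0,"z": 0,"rx": 0,"ry": 0,"rz": 0,"jaw": 1.5},{"x": 0,"y": 0,"z": 0,"rx": 0,"ry": 0,"rz": 0,"jaw": 1.5},{"x": 0,"y": 0,"z": 0,"rx": 0,"ry": 0,"rz": 0,"jaw": 1.5},{"x": 0,"y": 0,"z": 0,"rx": 0,"ry": 0,"rz": 0,"jaw": 1.5}])

```text
clock: 4.3
tool_pos: [0.5476, -0.2274, 0.2082]
eef_rot: [0.127, 0.992, -0.0, 0.0]
contact_force: [0.5, 0.7, -0.4]
opening: 0.57
finger_force: 0.0
```

Request:
send_rows(motion=[{"x": 0,"y": 0,"z": 0,"rx": 0,"ry": 0,"rz": 0,"jaw": 1.5},{"x": 0,"y": 0,"z": 0,"rx": 0,"ry": 0,"rz": 0,"jaw": 1.5},{"x": 0,"y": 0,"z": 0,"rx": 0,"ry": 0,"rz": 0,"jaw": 1.5},{"x": 0,"y": 0,"z": 0,"rx": 0,"ry": 0,"rz": 0,"jaw": 1.5},{"x": 0,"y": 0,"z": 0,"rx": 0,"ry": 0,"rz": 0,"jaw": 1.5}])

```text
clock: 4.8
tool_pos: [0.5478, -0.2261, 0.2077]
eef_rot: [0.127, 0.992, 0.001, 0.0]
contact_force: [1.0, 2.8, 1.1]
opening: 0.266
finger_force: 30.0
```

Run:
```python
from h import *
s=get_state();print(s['tool_pos'],s['opening']*88.1,s['finger_force'],s['contact_force'])
from scipy.spatial.transform import Rotation as R
M=R.from_quat([.127,.9919,0,0]).as_matrix()
a=np.linspace(-.46,-3.07,21);p=np.c_[.0600*np.cos(a),.0600*np.sin(a),0*a]
print(np.round(np.diff(p,axis=0)@M*100,2)[:,:2].tolist())
```

```text
[ 0.54777927 -0.22612317  0.20771658] 23.42668447578745 30.00006586080417 [0.96415099 2.77360688 1.08290188]
[[0.21, -0.75], [0.31, -0.72], [0.4, -0.67], [0.48, -0.62], [0.56, -0.55], [0.62, -0.47], [0.68, -0.39], [0.72, -0.3], [0.76, -0.2], [0.78, -0.1], [0.78, 0.0], [0.78, 0.11], [0.75, 0.21], [0.72, 0.3], [0.68, 0.39], [0.62, 0.48], [0.55, 0.55], [0.48, 0.62], [0.39, 0.68], [0.3, 0.72]]
```

Request:
send_rows(motion=[{"x": 0.21,"y": -0.75,"z": 0,"rx": 0,"ry": 0,"rz": 0,"jaw": 1.5},{"x": 0.31,"y": -0.72,"z": 0,"rx": 0,"ry": 0,"rz": 0,"jaw": 1.5},{"x": 0.4,"y": -0.67,"z": 0,"rx": 0,"ry": 0,"rz": 0,"jaw": 1.5},{"x": 0.48,"y": -0.62,"z": 0,"rx": 0,"ry": 0,"rz": 0,"jaw": 1.5},{"x": 0.56,"y": -0.55,"z": 0,"rx": 0,"ry": 0,"rz": 0,"jaw": 1.5}])

```text
clock: 5.3
tool_pos: [0.5202, -0.2534, 0.2077]
eef_rot: [0.127, 0.992, 0.001, 0.0]
contact_force: [2.3, 5.6, -0.1]
opening: 0.262
finger_force: 30.0
```

Request:
send_rows(motion=[{"x": 0.62,"y": -0.47,"z": 0,"rx": 0,"ry": 0,"rz": 0,"jaw": 1.5},{"x": 0.68,"y": -0.39,"z": 0,"rx": 0,"ry": 0,"rz": 0,"jaw": 1.5},{"x": 0.72,"y": -0.3,"z": 0,"rx": 0,"ry": 0,"rz": 0,"jaw": 1.5},{"x": 0.76,"y": -0.2,"z": 0,"rx": 0,"ry": 0,"rz": 0,"jaw": 1.5},{"x": 0.78,"y": -0.1,"z": 0,"rx": 0,"ry": 0,"rz": 0,"jaw": 1.5}])

```text
clock: 5.8
tool_pos: [0.4834, -0.2584, 0.2077]
eef_rot: [0.126, 0.992, 0.001, 0.002]
contact_force: [5.1, 5.7, -4.4]
opening: 0.258
finger_force: 30.0
```

Request:
send_rows(motion=[{"x": 0.78,"y": 0,"z": 0,"rx": 0,"ry": 0,"rz": 0,"jaw": 1.5},{"x": 0.78,"y": 0.11,"z": 0,"rx": 0,"ry": 0,"rz": 0,"jaw": 1.5},{"x": 0.75,"y": 0.21,"z": 0,"rx": 0,"ry": 0,"rz": 0,"jaw": 1.5},{"x": 0.72,"y": 0.3,"z": 0,"rx": 0,"ry": 0,"rz": 0,"jaw": 1.5},{"x": 0.68,"y": 0.39,"z": 0,"rx": 0,"ry": 0,"rz": 0,"jaw": 1.5}])

```text
clock: 6.3
tool_pos: [0.4509, -0.2411, 0.2078]
eef_rot: [0.127, 0.992, -0.0, 0.003]
contact_force: [7.6, 1.5, -7.9]
opening: 0.265
finger_force: 30.0
```

Request:
send_rows(motion=[{"x": 0.62,"y": 0.48,"z": 0,"rx": 0,"ry": 0,"rz": 0,"jaw": 1.5},{"x": 0.55,"y": 0.55,"z": 0,"rx": 0,"ry": 0,"rz": 0,"jaw": 1.5},{"x": 0.48,"y": 0.62,"z": 0,"rx": 0,"ry": 0,"rz": 0,"jaw": 1.5},{"x": 0.39,"y": 0.68,"z": 0,"rx": 0,"ry": 0,"rz": 0,"jaw": 1.5},{"x": 0.3,"y": 0.72,"z": 0,"rx": 0,"ry": 0,"rz": 0,"jaw": 1.5}])

```text
clock: 6.8
tool_pos: [0.4347, -0.2078, 0.2077]
eef_rot: [0.128, 0.992, -0.002, 0.002]
contact_force: [4.7, -4.1, -6.3]
opening: 0.261
finger_force: 30.0
```

Request:
send_rows(motion=[{"x": 0,"y": 0,"z": 0,"rx": 0,"ry": 0,"rz": 0,"jaw": 1.5},{"x": 0,"y": 0,"z": 0,"rx": 0,"ry": 0,"rz": 0,"jaw": 1.5},{"x": 0,"y": 0,"z": 0,"rx": 0,"ry": 0,"rz": 0,"jaw": 1.5},{"x": 0,"y": 0,"z": 0,"rx": 0,"ry": 0,"rz": 0,"jaw": 1.5},{"x": 0,"y": 0,"z": 0,"rx": 0,"ry": 0,"rz": 0,"jaw": 1.5}])

```text
clock: 7.3
tool_pos: [0.4344, -0.2062, 0.2077]
eef_rot: [0.127, 0.992, -0.0, 0.001]
contact_force: [6.2, -2.1, -6.1]
opening: 0.262
finger_force: 30.0
```

Request:
send_rows(motion=[{"x": 0.1,"y": 0.4,"z": 0,"rx": 0,"ry": 0,"rz": 0,"jaw": 1.5},{"x": 0,"y": 0,"z": 0,"rx": 0,"ry": 0,"rz": 0,"jaw": 1.5},{"x": 0,"y": 0,"z": 0,"rx": 0,"ry": 0,"rz": 0,"jaw": 1.5},{"x": 0,"y": 0,"z": 0,"rx": 0,"ry": 0,"rz": 0,"jaw": 6.5},{"x": 0,"y": 0,"z": 0,"rx": 0,"ry": 0,"rz": 0,"jaw": 6.5}])

```text
clock: 7.8
tool_pos: [0.4322, -0.2009, 0.2077]
eef_rot: [0.127, 0.992, 0.0, -0.001]
contact_force: [0.3, -0.7, 1.0]
opening: 0.422
finger_force: 0.0
```

Request:
send_rows(motion=[{"x": 0,"y": 0,"z": 0,"rx": 0,"ry": 0,"rz": 0,"jaw": 6.5},{"x": 0,"y": 0,"z": 0,"rx": 0,"ry": 0,"rz": 0,"jaw": 6.5},{"x": 0,"y": 0,"z": 0,"rx": 0,"ry": 0,"rz": 0,"jaw": 6.5},{"x": 0,"y": 0,"z": 0,"rx": 0,"ry": 0,"rz": 0,"jaw": 6.5},{"x": 0,"y": 0,"z": -1,"rx": 0,"ry": 0,"rz": 0,"jaw": 6.5}])

```text
clock: 8.3
tool_pos: [0.4328, -0.2005, 0.2172]
eef_rot: [0.127, 0.992, 0.0, -0.001]
contact_force: [-0.3, 0.2, 0.0]
opening: 0.736
finger_force: 0.0
```

Request:
send_rows(motion=[{"x": 0,"y": 0,"z": -2,"rx": 0,"ry": 0,"rz": 0,"jaw": 6.5},{"x": 0,"y": 0,"z": -3,"rx": 0,"ry": 0,"rz": 0,"jaw": 6.5},{"x": 0,"y": 0,"z": -3,"rx": 0,"ry": 0,"rz": 0,"jaw": 6.5},{"x": 0,"y": 0,"z": -2,"rx": 0,"ry": 0,"rz": 0,"jaw": 6.5},{"x": 0,"y": 0,"z": 0,"rx": 0,"ry": 0,"rz": 0,"jaw": 6.5}])

```text
clock: 8.8
tool_pos: [0.4352, -0.2013, 0.3209]
eef_rot: [0.127, 0.992, -0.001, 0.003]
contact_force: [0.7, -1.2, 0.3]
opening: 0.739
finger_force: 0.0
```

Run:
```python
from h import *
d=snapshot('wrist');s=snapshot('scene')
w=d['img'][:,:,::-1];c=cv2.resize(s['img'][150:250,220:320,::-1],(400,400),interpolation=cv2.INTER_CUBIC)
o=np.zeros((600,800,3),np.uint8);o[:300,:400]=cv2.resize(w,(400,300));o[:400,400:]=c;cv2.imwrite('pics/e.png',o)
for n,p in dict(hub=[.4955,-.197,.17],ptr=[.3777,-.206,.17],ktop=[.4356,-.2013,.232]).items():print(n,proj(d,p)*.625,(proj(s,p)-[220,150])*4+[400,0])
```

```text
hub [217.12494051 176.65829744] [599.61733153 179.74863975]
ptr [185.61108068  87.55963199] [753.00103106  79.36393499]
ktop [202.18833543 149.29272888] [673.45036936  38.70112955]
```

View pics/e.png

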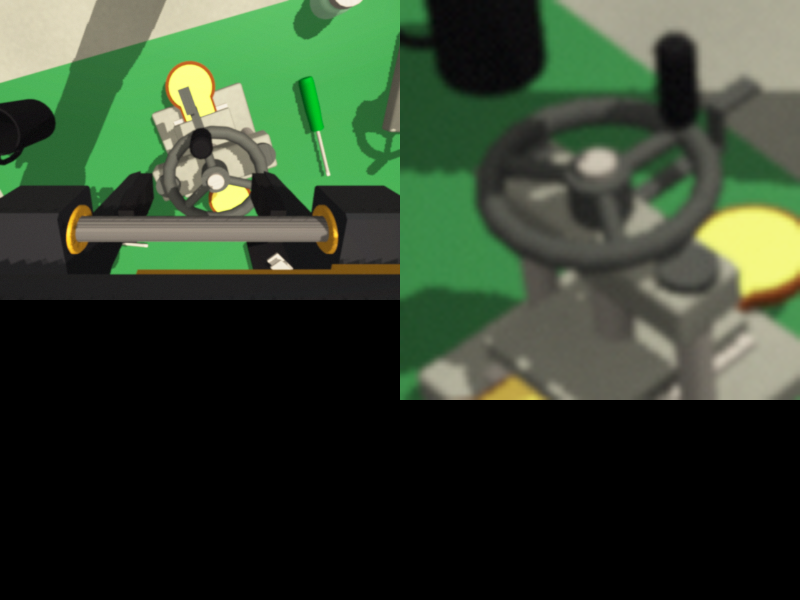

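The knob now stands in line with the pointer in both views: wrist hub (217,181), knob (201,143), pointer tip about (185,90). I'll check the angle numerically in an enlarged crop.

Run:
```python
from h import *
d=snapshot('wrist')
cv2.imwrite('pics/e2.png',cv2.resize(d['img'][120:350,240:440,::-1],(520,598),interpolation=cv2.INTER_CUBIC))
for a in(-12,0,12):
    t=-3.07-np.radians(a);p=[.4955+.06*np.cos(t),-.197+.06*np.sin(t),.232];print(a,(proj(d,p)-[240,120])*2.6)
print('hub',(proj(d,[.4955,-.197,.17])-[240,120])*2.6,'ptr',(proj(d,[.3777,-.206,.17])-[240,120])*2.6)
```

```text
-12 [168.03764018 343.6261829 ]
0 [216.95359458 322.27872185]
12 [269.97225596 310.95364869]
hub [279.39052395 435.00392762] ptr [147.43400784  62.5211696 ]
```

View pics/e2.png

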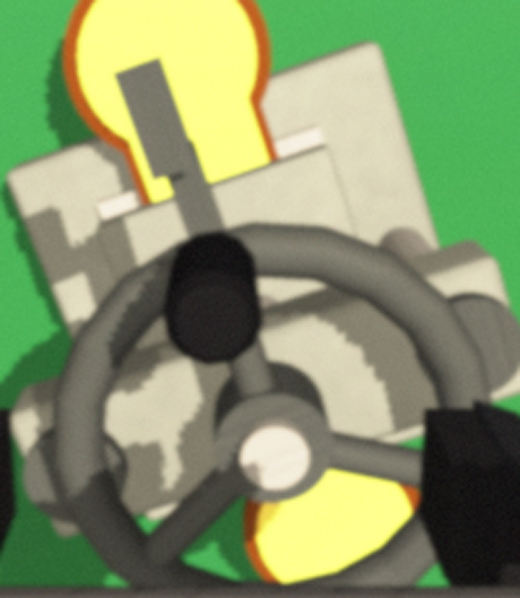

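The knob top at (213,317) is within about 1–2° of the aligned position (217,322). The gripper is clear of the press.

```bash
python3 -c "
from plant import *
print(finish_job())"
```

```text
the job is handed in; nothing more can be done
None
```

I closed the press with the leather: its knob stands in line with the pointer to within about 2° by the camera, the gripper is clear, I left the empty press's handwheel alone, and the job was handed in at about 9 s; no verdict was returned.

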